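# Clamp a valve housing with the bench clamp's hand crank

### The arm

A 6-joint arm with a two-finger parallel gripper is mounted at the origin on the work surface. World frame = base frame: x ahead of the robot, y to its left, z up, the work surface at z = 0. Lengths are in m, angles in rad, forces in N, time in s.
With the tool pointing down it reaches from about 0.375 to 0.9 m from the base axis. Payload 3.1 kg.
Tool frame: the origin (TCP) lies at the centre of the arm's flange, where the gripper is bolted on; the fingertips stand 182 mm ahead of it and the grasp point (between the pads) lies 164 mm ahead of it; z points along the fingers, y is the line along which they close (so a half turn about z gives the same grasp; the last joint's range is limited). The gripper opens to 87 mm and grips with 3 to 60 N. Pads are 19 mm wide; open, the fingers measure 117 mm over their backs; the gripper's body (75 mm by 190 mm) begins 51 mm behind the grasp point.
Start: joints at [1.163, 0.527, 1.433, -0, 1.181, -0.178], TCP at [0.142, 0.609, 0.405] pointing down, gripper open.
Joint ranges: [-3.08, 3.08], [-0.75, 2.2], [0.22, 2.44], [-1.43, 4.57], [0, 2.65], [-2.85, 2.85]. Speed limits (rad/s): [2.79, 2.79, 3.14, 3.14, 3.14, 3.14].

### API

Orientations are given as a unit quaternion [x, y, z, w].
In Python, from rig import * gives the robot as it stands.
- The arm moves only by the tool move_arm, never from a script. Its argument "commands" is a list that holds one entry, the list of rows, each a list of 6 numbers: the shift along the tool's x, y, z in units of 40 mm (1.0 is 40 mm), then the turn, a rotation vector about the tool's x, y, z in rad. A call has 1 to 12 rows; each row is the pose to reach, as a shift and turn from the pose commanded when the call began, along the tool's axes at that moment; what a row does not reach only later rows make up. A row lasts 1/8 s, in which the tool goes at most 62.5 mm and 10.7 degrees, less where a joint would pass 70% of its speed; a pose out of reach is approached as far as the arm can. A call with a gripper value outside its range is refused whole. "claw" is the closure, from -1 (fully open) to 1 (shut), so that 0 is half open, set as the call begins (left out, the last holds). The fingers move at their own pace and stop on an object; "squeeze" is the grip in N (left out, the last holds). Time passes only in rows, so rows that repeat a pose let the fingers close. It gives the time, the measured TCP pose, the force, the opening and the grip force at its end, in the units of the state.
- get_obs(): the state, without advancing time (a new reading comes with each control period).
- camera(name): name is "scene" or "side" or "wrist"; returns a dict with "pixels" (480x640x3 uint8, blue, green, red), "range_z" (480x640 float32, m along the optical axis (not along the pixel's ray), 0 where there is no reading), "camera_matrix" (3x3 intrinsics, pixels), "extrinsics" (4x4, takes a point from world to camera coordinates). Camera axes: x right, y up, looking along -z (the intrinsics and any distortion apply to the point x, -y, -z); pixel columns grow to the right and rows downward; lengths in m; the calibration is good to about 2 mm. The wrist camera is an equidistant fisheye: a pixel r from the principal point sees the ray r / f radians off the axis. A picture is of the moment at which its call begins.
- hand_in(): hands the job in; it is judged then, once.
The state is a dict: "time": time; "q": joint angles; "joint_velocities": joint speeds; "joint_torque": joint torques, N m; "position": TCP position; "tool_rot": TCP orientation; "ft_force": force on the tool from outside, world axes, zero at the start; "moment": the same for the moment, N m; "grip_width": finger opening in m; "grip_force": force on a finger pad.
Only numpy, scipy, OpenCV 4.12 (cv2) and the standard library are available. Lean on these libraries where they do the work, as an engineer would, in place of code of your own. Each camera call takes 0.05 s, during which the arm holds its last target. There are 200 camera calls.

### The job

Set the aluminium valve housing upright between the rails of the blue bench clamp's nest, let go of it, then take hold of the red loose grip sleeve of the crank and turn the crank clockwise (seen from above), keeping hold of the sleeve all the way, until the jaw has pushed the housing against the stop block and you feel it clamped: firmly, but without crushing the thin-walled housing. Then let go, leaving the housing clamped and all the other things on the bench where they were.

Things in the scene. Friction and masses are not known exactly. Their poses are not given: they have to be found in the camera images.
- housing_center (a point): Valve housing, loose: bare aluminium block 44 x 44 mm and 46 mm tall with a round boss (28 mm across, 12 mm high) on top, 58 mm tall in all, about 0.35 kg; grip its flat sides. This point is on its axis 29 mm above its underside, z up; x and y are square to its flat sides. It starts standing on the bench.
- clamp: Bench clamp bolted to the bench: blue base plate 150 mm (its x) by 350 mm (its y), 20 mm thick; the plate's top is the nest floor. Origin under the plate's centre, z up. The crank's grey gearbox (90 x 90 mm, top 90 mm above the bench) stands at y = -100 mm, the jaw slides along +y, the grey stop block (50 mm wide, 45 mm tall above the floor) is at the +y end.
- nest (a point): Nest centre, on its floor (20 mm above the bench), axes as the clamp's. Set the housing here, flat sides square with these axes, any way round. Steel rails 8 mm high and wide run along y on both sides, 52 mm apart inside (4 mm free each side). The stop's face is 37 to 53 mm to +y, set anew each time and not measured; the jaw starts at least 60 mm to -y.
- jaw: Yellow sprung face of the steel jaw, 44 mm wide, 40 mm tall above the nest floor, on a carriage that slides to the clamp's +y, 10 mm per radian of crank. The face gives 1 mm for each 10 N (7 mm at most). Origin: centre of the foot of the face, at floor height; axes as the clamp's. Clamp force wanted: about 20 to 25 N; over 50 N crushes the housing, under 8 N is loose.
- crank (a joint): Crank angle, rad: 0 is jaw fully open, arm towards the clamp's -x; it grows clockwise seen from above, closing the jaw. Starts at 0 to 0.9; the housing meets the stop somewhere between 6.2 and 8 (end of travel 10). Stiff gear: about 4 N of push at the sleeve turns it without load, and it stays where it is left (a standing reading may be a few N less).
- crank_axis (a point): Point on the crank's upright turning axis, at the height of the middle of the sleeve (140 mm above the bench). The sleeve travels round it in a level circle of 60 mm radius. In clamping, the push along that circle rises by about 1 N for each 6 N of clamp force, so stop about 4 N above the no-load push; it rises 1 N in about 4 mm of path.
- sleeve_center (a point): Centre of the red grip sleeve, an upright cylinder 26 mm across and 52 mm tall that spins freely on the crank's pin, so a gripper holding it need not turn. The crank arm lies 26 mm below this point.
- sleeve: The same red sleeve; origin at the centre of its underside. It is to stay held from when the crank starts turning until the housing is clamped.
- oil_can: Bystander: yellow can, 56 mm across, 110 mm tall. Leave it alone. Origin at its underside.
- screwdriver: Bystander: screwdriver with orange handle, lying flat. Leave it alone. Origin at its underside.
- bearing: Bystander: steel bearing ring, 52 mm across, 14 mm thick, lying flat. Leave it alone. Origin at its underside.
- end_cap: Bystander: stepped brass end cap, 48 mm across, 30 mm tall. Leave it alone. Origin at its underside.
- carton: Bystander: small paper-white carton, 65 x 95 x 50 mm. Leave it alone. Origin at its underside.

How it is judged:
By the outcome, as a careful person would: the job done as asked, in the order asked, and still so for the second after the job is handed in, with the robot touching nothing.
It also fails if it takes over 72 s, if anything falls off the work surface, if the arm or the gripper's body presses on something with over 40 N, if the wrist force passes 120 N, or if a joint passes its speed limit or range.

## Working session

There is one attempt and no reset: what is moved stays moved. The work goes in short steps, Python scripts to look and compute and a tool call to move; the robot and the scene stay as the last step left them, time stands still between calls to the robot, and variables do not carry over. Pictures are saved under pics/ and viewed, at most 10 in all, crops included, and the job is handed in when it is done.

Besides the shell and the picture viewer there is one more tool, called after "Call:" as name(argument=value, ...), one argument or row to a line, values as JSON. move_arm: Moves the arm, as the interface text tells. Its arguments: {"type":"object","properties":{"commands":{"type":"array","items":{"type":"array","items":{"type":"array","items":{"type":"number"}}}},"claw":{"type":"number"},"squeeze":{"type":"number"}},"required":["commands"]}

```bash
mkdir -p pics; cat > h.py <<'E'
from rig import *
import numpy as np, cv2
from scipy.spatial.transform import Rotation as R
def cloud(c):
    """world xyz for each pixel of a pinhole camera picture"""
    K=np.array(c["camera_matrix"]);E=np.array(c["extrinsics"]);z=c["range_z"]
    v,u=np.mgrid[0:480,0:640]
    P=np.stack([(u-K[0,2])/K[0,0]*z,-(v-K[1,2])/K[1,1]*z,-z],-1)
    W=(P-E[:3,3])@E[:3,:3]
    W[z<=0]=np.nan
    return W
E
python3 - <<'E'
from h import *
o=get_obs();print({k:np.round(v,3) for k,v in o.items()})
for n in("scene","side","wrist"):
    c=camera(n);cv2.imwrite(f"pics/{n}0.png",c["pixels"]);np.savez(f"{n}0.npz",**{k:np.array(v) for k,v in c.items()})
    print(n,np.round(c["camera_matrix"],1).tolist(),np.round(c["extrinsics"],3).tolist(),[k for k in c])
E
```

```text
{'time': np.float64(0.0), 'q': array([ 1.163,  0.528,  1.434,  0.   ,  1.181, -0.178]), 'joint_velocities': array([ 0.   , -0.001,  0.001,  0.   , -0.   ,  0.001]), 'joint_torque': array([-2.0000e-03, -4.4005e+01, -1.7659e+01,  6.3000e-02,  5.8000e-02,
       -0.0000e+00]), 'position': array([0.142, 0.608, 0.404]), 'tool_rot': array([ 0.114,  0.993, -0.001, -0.   ]), 'ft_force': array([-0.297, -0.691,  0.119]), 'moment': array([-0.048,  0.011,  0.001]), 'grip_force': np.float64(0.0), 'grip_width': np.float64(0.087)}
scene [[558.5, 0.0, 311.4], [0.0, 558.5, 244.9], [0.0, 0.0, 1.0]] [[-0.809, 0.587, -0.019, 0.491], [-0.421, -0.557, 0.716, 0.206], [0.41, 0.587, 0.698, -1.609], [0.0, 0.0, 0.0, 1.0]] ['pixels', 'range_z', 'camera_matrix', 'extrinsics']
side [[472.2, 0.0, 316.5], [0.0, 472.2, 239.2], [0.0, 0.0, 1.0]] [[0.77, -0.638, 0.018, -0.461], [0.396, 0.499, 0.771, -0.335], [-0.501, -0.587, 0.636, -0.914], [0.0, 0.0, 0.0, 1.0]] ['pixels', 'range_z', 'camera_matrix', 'extrinsics']
wrist [[371.6, 0.0, 317.7], [0.0, 371.6, 240.1], [0.0, 0.0, 1.0]] [[0.226, 0.974, -0.002, -0.625], [-0.936, 0.217, -0.276, 0.035], [-0.268, 0.064, 0.961, -0.391], [0.0, 0.0, 0.0, 1.0]] ['pixels', 'range_z', 'camera_matrix', 'extrinsics']
```

View pics/scene0.png

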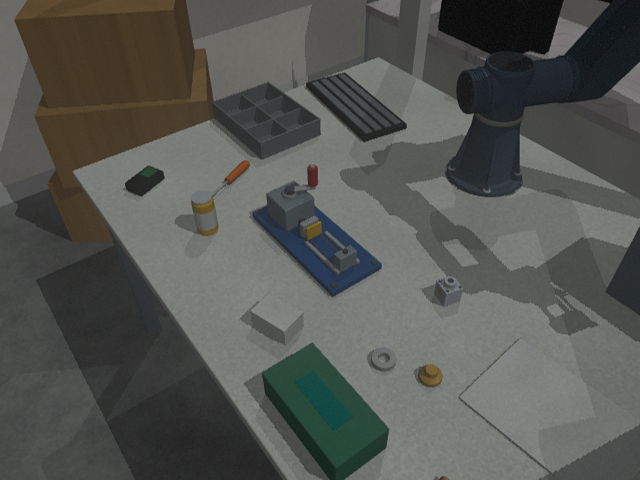

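View pics/side0.png

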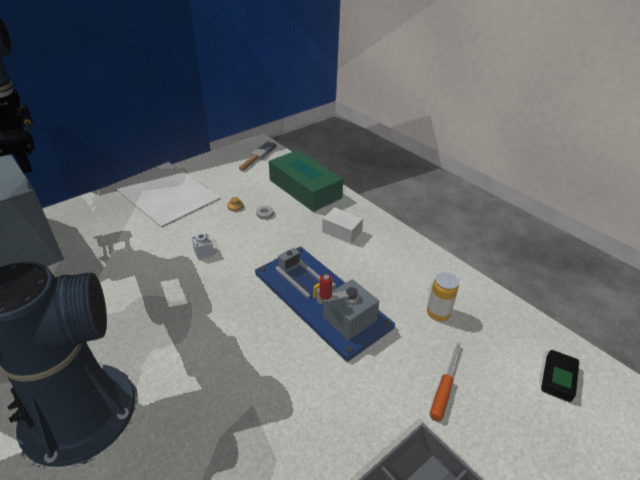

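The scene view shows the housing at (448,290), the blue plate centred near (316,243), the sleeve at (312,176), the gearbox at (290,205) and the stop at (345,260). In the side view the housing is at (203,246) and the sleeve at (325,287).

```bash
python3 - <<'E'
from h import *
for n,hb,win in(("scene",(448,290),0),("side",(203,246),0)):
    c=dict(np.load(f"{n}0.npz"));W=cloud(c);hsv=cv2.cvtColor(c["pixels"],cv2.COLOR_BGR2HSV)
    H,S,V=[hsv[...,i].astype(int) for i in range(3)]
    z=W[...,2];near=(np.hypot(W[...,0],W[...,1])<0.95)
    m=(H>105)&(H<125)&(S>120)&(abs(z-0.02)<.008)&near
    p=W[m];
    r=cv2.minAreaRect((p[:,:2]*1000).astype(np.float32));print(n,"plate",r,np.median(p[:,2]),len(p), cv2.boxPoints(r).round().tolist())
    m=((H<6)|(H>174))&(S>140)&(z>.11)&(z<.18)&near
    p=W[m];print(" sleeve",p.mean(0).round(4),p.min(0).round(3),p.max(0).round(3),len(p))
    m=(H>20)&(H<32)&(S>140)&(z>.02)&(z<.075)&near; p=W[m];print(" yellow",np.median(p,0).round(3),p.min(0).round(3),p.max(0).round(3))
    u,v=hb;q=W[v-25:v+25,u-25:u+25].reshape(-1,3);
    for lo,hi in((.010,.07),(.041,.051),(.053,.065)):
        p=q[(q[:,2]>lo)&(q[:,2]<hi)]
        if len(p)>5:
            r=cv2.minAreaRect((p[:,:2]*1000).astype(np.float32));print(" hous",lo,r,len(p),np.median(p[:,2]))
E
```

```text
scene plate ((555.2178955078125, -59.70545959472656), (347.8193359375, 148.03004455566406), 89.96631622314453) 0.02014015635350884 2244 [[481.0, -234.0], [629.0, -234.0], [629.0, 114.0], [481.0, 114.0]]
 sleeve [ 0.5012 -0.131   0.1498] [ 0.492 -0.149  0.115] [ 0.512 -0.124  0.168] 53
 yellow [ 0.556 -0.06   0.044] [ 0.534 -0.256  0.023] [0.764 0.396 0.075]
 hous 0.01 ((419.5982666015625, 268.6112976074219), (47.794044494628906, 46.91269302368164), 76.62423706054688) 579 0.04424920143040868
 hous 0.041 ((419.5744934082031, 268.5019226074219), (48.61500930786133, 45.9764404296875), 75.33240509033203) 203 0.046229198236536616
 hous 0.053 ((419.0301208496094, 267.4910583496094), (28.453805923461914, 26.448078155517578), 49.28086853027344) 112 0.05852160841959536
side plate ((553.303955078125, -69.69403076171875), (348.3232421875, 149.678955078125), 89.98001861572266) 0.019915338763886868 2654 [[478.0, -244.0], [628.0, -244.0], [628.0, 104.0], [479.0, 104.0]]
 sleeve [ 0.4936 -0.1497  0.1477] [ 0.486 -0.158  0.118] [ 0.511 -0.133  0.169] 205
 yellow [ 0.539 -0.067  0.059] [ 0.533 -0.279  0.02 ] [ 0.719 -0.033  0.062]
 hous 0.01 ((419.0423278808594, 262.06927490234375), (47.605934143066406, 44.90525436401367), 74.58670806884766) 376 0.0435689307027066
 hous 0.041 ((419.00335693359375, 262.3291015625), (47.773929595947266, 44.31039047241211), 73.39202117919922) 134 0.0459867983430063
 hous 0.053 ((419.4955749511719, 261.14013671875), (27.556427001953125, 25.891599655151367), 62.722618103027344) 67 0.05811758358946535
```

Call:
move_arm(
  commands=[
    [[-8.7,-6.8,1.5,0,0,1.6],[-8.7,-6.8,1.5,0,0,1.6],[-8.7,-6.8,1.5,0,0,1.6],[-8.7,-6.8,1.5,0,0,1.6],[-8.7,-6.8,1.5,0,0,1.6],[-8.7,-6.8,1.5,0,0,1.6],[-8.7,-6.8,1.5,0,0,1.6],[-8.7,-6.8,1.5,0,0,1.6],[-8.7,-6.8,1.5,0,0,1.6],[-8.7,-6.8,1.5,0,0,1.6],[-8.7,-6.8,1.5,0,0,1.6]],
  ],
  claw=-1,
)

```text
time: 1.52
position: [0.4188, 0.265, 0.3447]
tool_rot: [0.792, 0.611, -0.0, -0.0]
ft_force: [-0.2, -0.2, 0.6]
grip_width: 0.0871
grip_force: 0.0
```

```bash
cat >> h.py <<'E'
def wcloud(c):
    """world xyz for each pixel of the fisheye wrist picture"""
    K=np.array(c["camera_matrix"]);E=np.array(c["extrinsics"]);z=c["range_z"]
    v,u=np.mgrid[0:480,0:640]
    a=(u-K[0,2])/K[0,0];b=(v-K[1,2])/K[1,1];r=np.hypot(a,b)+1e-9
    t=np.tan(np.minimum(r,1.5))/r
    P=np.stack([a*t*z,-b*t*z,-z],-1);W=(P-E[:3,3])@E[:3,:3];W[z<=0]=np.nan
    return W
def rect(W,lo,hi,c,rad):
    q=W.reshape(-1,3);q=q[np.isfinite(q[:,0])];p=q[(q[:,2]>lo)&(q[:,2]<hi)&(abs(q[:,:2]-c).max(1)<rad)]
    r=cv2.minAreaRect((p[:,:2]*1000).astype(np.float32))
    return [np.round(x,1) for x in r],len(p),np.median(p,0).round(4)
def st():
    o=get_obs();r=R.from_quat(o["tool_rot"]).as_matrix()
    print("t",round(float(o["time"]),2),"p",np.round(o["position"],4),"q",np.round(o["q"],2),"F",np.round(o["ft_force"],1),"w",round(float(o["grip_width"]),4),"gf",np.round(o["grip_force"],1));print(r.round(3).tolist())
    return o,r
def pic(n,f):
    c=camera(n);cv2.imwrite(f"pics/{f}.png",c["pixels"]);np.savez(f"{f}.npz",**{k:np.array(v) for k,v in c.items()});return c
E
python3 - <<'E'
from h import *
o,r=st();c=pic("wrist","w1");W=wcloud(c)
E=c["extrinsics"];print("cam",-E[:3,:3].T@E[:3,3])
for lo,hi in((.01,.065),(.041,.051),(.053,.065)):print(rect(W,lo,hi,[.419,.265],.06))
E
```

```text
t 1.52 p [0.4188 0.265  0.3447] q [ 0.34  0.44  1.81 -0.    0.88  0.59] F [-0.2 -0.2  0.6] w 0.0871 gf 0.0
[[0.253, 0.967, -0.0], [0.967, -0.253, -0.0], [-0.0, -0.0, -1.0]]
cam [0.43923266 0.33814353 0.325119  ]
([array([422.7, 266. ]), array([43.6, 44.2]), np.float64(75.6)], 3404, array([0.4239, 0.271 , 0.0468]))
([array([422.7, 265.8]), array([43. , 44.2]), np.float64(75.6)], 1956, array([0.4245, 0.2721, 0.0464]))
([array([422.9, 265.5]), array([27.3, 26.5]), np.float64(75.8)], 1067, array([0.4228, 0.2661, 0.0586]))
```

View pics/w1.png

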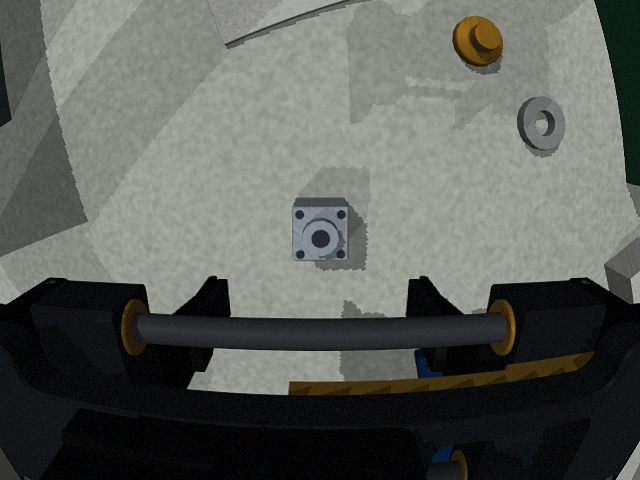

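The wrist view shows the housing at (320,230), square with the fingers (tips about (215,310) and (420,310)).

Call:
move_arm(
  commands=[
    [[0.04,0.1,1.2,0,0,0],[0.04,0.1,2.4,0,0,0],[0.04,0.1,3.3,0,0,0],[0.04,0.1,3.7,0,0,0],[0.04,0.1,3.7,0,0,0]],
  ],
)

```text
time: 2.2
position: [0.4231, 0.2656, 0.1962]
tool_rot: [0.792, 0.611, -0.001, -0.0]
ft_force: [0.1, 0.1, 0.3]
grip_width: 0.0866
grip_force: 0.0
```

Call:
move_arm(
  commands=[
    [[0,0,0,0,0,0],[0,0,0,0,0,0],[0,0,0,0,0,0],[0,0,0,0,0,0],[0,0,0,0,0,0]],
  ],
  claw=1,
  squeeze=25,
)

```text
time: 2.82
position: [0.4229, 0.2654, 0.1969]
tool_rot: [0.792, 0.61, -0.0, -0.0]
ft_force: [-2.3, 1.0, 1.4]
grip_width: 0.0451
grip_force: 1.2
```

Call:
move_arm(
  commands=[
    [[0,0,0,0,0,0],[0,0,0,0,0,0],[0,0,-0.6,0,0,0],[0,0,-1.5,0,0,0],[-1,0.9,-2.7,0,0,-0.1],[-2.2,1.9,-3.7,0,0,-0.25],[-3.4,2.9,-4.1,0,0,-0.253],[-4.5,3.9,-4.1,0,0,-0.253],[-5.3,4.6,-4.1,0,0,-0.253],[-5.6,4.85,-4.1,0,0,-0.253],[-5.6,4.85,-4.1,0,0,-0.253]],
  ],
)

```text
time: 4.2
position: [0.5536, -0.0017, 0.3597]
tool_rot: [0.71, 0.704, -0.0, -0.001]
ft_force: [0.2, 1.0, -3.9]
grip_width: 0.0436
grip_force: 25.0
```

```bash
python3 - <<'E'
from h import *
o,r=st();c=pic("wrist","w2");W=wcloud(c)
hsv=cv2.cvtColor(c["pixels"],cv2.COLOR_BGR2HSV);H,S,V=[hsv[...,i].astype(int) for i in range(3)]
z=W[...,2]
def show(n,m):
    p=W[m]; print(n,len(p),np.median(p,0).round(4),np.nanpercentile(p,[1,99],axis=0).round(4).tolist())
ar=(abs(W[...,0]-.554)<.09)&(W[...,1]<.13)&(W[...,1]>-.26)
m=ar&(H>105)&(H<125)&(S>120)&(abs(z-.02)<.006);show("plate",m)
print(rect(np.where(m[...,None],W,np.nan),0,1,[.554,-.06],.3))
show("rails",ar&(S<80)&(z>.0255)&(z<.031))
show("stop",ar&(z>.062)&(z<.068)&(W[...,1]>0)&(S<90))
show("stopall",ar&(z>.045)&(z<.068)&(W[...,1]>0.02))
show("yellow",ar&(H>18)&(H<34)&(S>120)&(z>.02)&(z<.07))
show("gear",ar&(z>.086)&(z<.094))
show("sleeve",ar&((H<6)|(H>174))&(S>120)&(z>.11)&(z<.18))
show("sleevetop",ar&((H<6)|(H>174))&(S>120)&(z>.162)&(z<.17))
E
```

```text
t 4.2 p [ 0.5536 -0.0017  0.3597] q [-0.2   0.49  1.66  0.    0.99 -0.2 ] F [ 0.2  1.  -3.9] w 0.0436 gf 25.0
[[0.007, 1.0, -0.002], [1.0, -0.007, 0.001], [0.001, -0.002, -1.0]]
plate 21516 [0.5584 0.0326 0.0205] [[0.4845, -0.157, 0.0186], [0.6303, 0.1071, 0.0223]]
([array([557.5, -32.7]), array([148.9, 282.9]), np.float64(0.3)], 21516, array([0.5584, 0.0326, 0.0205]))
rails 2092 [0.5316 0.0257 0.0284] [[0.4953, -0.0215, 0.0256], [0.6197, 0.1001, 0.0301]]
stop 2127 [0.5571 0.06   0.0654] [[0.5329, 0.047, 0.0633], [0.5822, 0.0725, 0.067]]
stopall 2210 [0.5578 0.0597 0.0653] [[0.5329, 0.0462, 0.0628], [0.5822, 0.0726, 0.067]]
yellow 0 [nan nan nan] [nan, nan, nan]
gear 43 [ 0.5704 -0.1207  0.0866] [[0.5201, -0.1217, 0.086], [0.5978, -0.1201, 0.0879]]
sleeve 0 [nan nan nan] [nan, nan, nan]
sleevetop 0 [nan nan nan] [nan, nan, nan]
  return _methods._mean(a, axis=axis, dtype=dtype,
  ret = um.true_divide(
  return np.nanmean(a, axis, out=out, keepdims=keepdims)
```

View pics/w2.png

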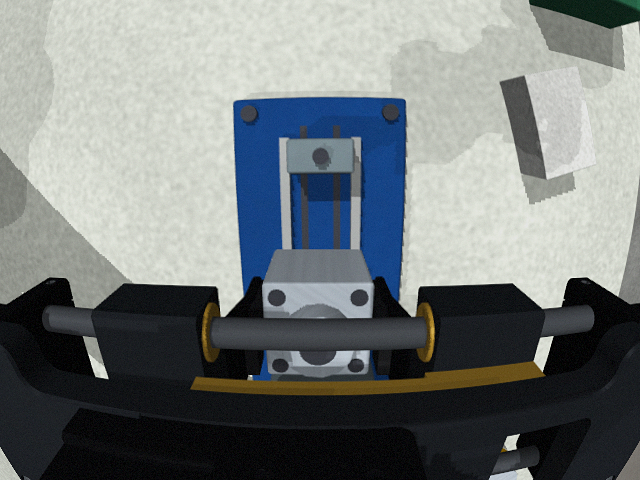

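The wrist camera looks to +y: the plate is at (320,200), the stop at (320,155), and the held housing at (318,320). The stop and plate both give a centre x of 0.5575. The stop face is at y≈0.0465, so the nest y is about 0.002.

Call:
move_arm(
  commands=[
    [[0.09,0.1,0.6,0,0,-0.01],[0.09,0.1,1.6,0,0,-0.01],[0.09,0.1,2.6,0,0,-0.01],[0.09,0.1,3.2,0,0,-0.01],[0.09,0.1,3.45,0,0,-0.01],[0.09,0.1,3.52,0,0,-0.01],[0.09,0.1,3.56,0,0,-0.01],[0.09,0.1,3.56,0,0,-0.01]],
  ],
)

```text
time: 5.25
position: [0.558, 0.0029, 0.2192]
tool_rot: [0.705, 0.709, 0.0, 0.001]
ft_force: [0.2, -0.9, -3.4]
grip_width: 0.0437
grip_force: 25.0
```

```bash
python3 - <<'E'
from h import *
st();
for n in("scene","side"):
    c=pic(n,n+"1");W=cloud(c);hsv=cv2.cvtColor(c["pixels"],cv2.COLOR_BGR2HSV);H,S,V=[hsv[...,i].astype(int) for i in range(3)];z=W[...,2]
    ar=(abs(W[...,0]-.555)<.085)&(W[...,1]<.12)&(W[...,1]>-.26)
    for k,m in dict(sl=((H<6)|(H>174))&(S>120)&(z>.11)&(z<.18),ye=(H>18)&(H<34)&(S>110)&(z>.02)&(z<.07)&(W[...,1]>-.12),gear=(z>.087)&(z<.094)&(S<80),stop=(z>.062)&(z<.068)&(W[...,1]>.03)).items():
        p=W[m&ar]
        if len(p):print(n,k,len(p),np.median(p,0).round(4),np.percentile(p,[2,98],axis=0).round(4).tolist())
E
```

```text
t 5.25 p [0.558  0.0029 0.2192] q [-0.2   0.72  1.74  0.    0.69 -0.2 ] F [ 0.2 -0.9 -3.4] w 0.0437 gf 25.0
[[-0.005, 1.0, 0.002], [1.0, 0.005, -0.0], [-0.0, 0.002, -1.0]]
scene sl 101 [ 0.5089 -0.1333  0.1448] [[0.5036, -0.1447, 0.1171], [0.5126, -0.127, 0.1682]]
scene ye 3 [ 0.5335 -0.0617  0.0607] [[0.5322, -0.0636, 0.0555], [0.5367, -0.0614, 0.0626]]
scene gear 583 [ 0.566  -0.1475  0.0899] [[0.5128, -0.2044, 0.0872], [0.5987, -0.004, 0.0933]]
scene stop 147 [0.5572 0.0659 0.0651] [[0.529, 0.0509, 0.0623], [0.5779, 0.0756, 0.0678]]
side sl 229 [ 0.4932 -0.1514  0.1498] [[0.4872, -0.1574, 0.1195], [0.509, -0.1361, 0.1679]]
side ye 51 [ 0.5355 -0.0688  0.0487] [[0.5324, -0.0721, 0.0268], [0.5459, -0.0641, 0.0618]]
side gear 872 [ 0.555  -0.1829  0.0902] [[0.5116, -0.2125, 0.0873], [0.5974, -0.1241, 0.093]]
```

Call:
move_arm(
  commands=[
    [[-0.02,-0.01,0.04,0,0,0],[-0.02,-0.01,0.06,0,0,0],[-0.02,-0.01,0.06,0,0,0]],
  ],
)

```text
time: 5.72
position: [0.5574, 0.0019, 0.2169]
tool_rot: [0.705, 0.709, 0.0, 0.0]
ft_force: [-1.5, 0.2, 5.0]
grip_width: 0.044
grip_force: 25.0
```

Call:
move_arm(
  commands=[
    [[0,0,0,0,0,0],[0,0,0,0,0,0],[0,0,0,0,0,0],[0,0,-0.5,0,0,0],[0,0,-1.5,0,0,0],[0,0,-2.7,0,0,0],[0,0,-4,0,0,0],[0,0,-4.8,0,0,0],[0,0,-4.8,0,0,0]],
  ],
  claw=-1,
)

```text
time: 6.85
position: [0.5579, 0.0021, 0.4108]
tool_rot: [0.705, 0.709, 0.002, 0.003]
ft_force: [-0.2, -0.3, 0.3]
grip_width: 0.0868
grip_force: 0.0
```

```bash
python3 - <<'E'
from h import *
st();c=pic("wrist","w3");W=wcloud(c)
for lo,hi in((.061,.07),(.073,.082)):print(rect(W,lo,hi,[.5575,.0],.03))
print(rect(W,.062,.068,[.5575,.062],.03))
E
```

```text
t 6.85 p [0.5579 0.0021 0.4108] q [-0.2   0.43  1.6   0.    1.11 -0.2 ] F [-0.2 -0.3  0.3] w 0.0868 gf 0.0
[[-0.005, 1.0, 0.007], [1.0, 0.005, -0.001], [-0.001, 0.007, -1.0]]
([array([559.6,   1.1]), array([43.9, 44.3]), np.float64(0.5)], 1512, array([0.5598, 0.0066, 0.0666]))
([array([559.8,   1.3]), array([26.1, 27.1]), np.float64(0.1)], 785, array([0.5598, 0.0017, 0.0786]))
([array([557.5,  59.5]), array([49.9, 26.7]), np.float64(0.7)], 1557, array([0.5578, 0.0602, 0.0653]))
```

View pics/w3.png

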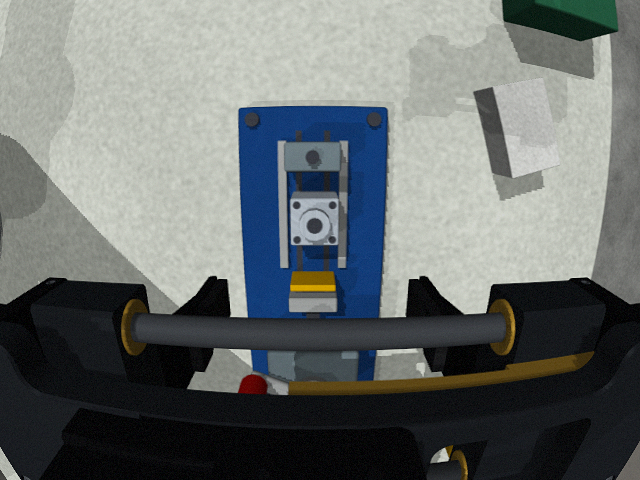

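The housing stands square between the rails at (315,222), with the jaw at (313,290), the stop at (312,155) and the sleeve at (252,385). Next I get a closer view of the sleeve.

Call:
move_arm(
  commands=[
    [[-1.4,-0.4,0,0,0,0],[-2.8,-0.8,0,0,0,0],[-4.2,-1.2,0,0,0,0],[-4.75,-1.4,0,0,0,0],[-4.75,-1.4,0,0,0,0],[-4.75,-1.4,0,0,0,0]],
  ],
  claw=-0.15,
)

```text
time: 7.65
position: [0.502, -0.1875, 0.4067]
tool_rot: [0.705, 0.709, -0.0, -0.002]
ft_force: [0.8, -0.6, -0.0]
grip_width: 0.0506
grip_force: 0.0
```

```bash
python3 - <<'E'
from h import *
st();c=pic("wrist","w4");W=wcloud(c)
hsv=cv2.cvtColor(c["pixels"],cv2.COLOR_BGR2HSV);H,S,V=[hsv[...,i].astype(int) for i in range(3)];z=W[...,2]
m=((H<6)|(H>174))&(S>110)&(abs(W[...,1]+.14)<.08)
for lo,hi in((.1,.18),(.160,.172)):print("sleeve",rect(np.where(m[...,None],W,np.nan),lo,hi,[.5,-.14],.06))
for lo,hi in((.105,.125),(.125,.155)):
  try:print(lo,rect(np.where(m[...,None],np.nan,W),lo,hi,[.54,-.16],.07))
  except Exception as e:print(e)
p=W[(z>.086)&(z<.094)&(abs(W[...,0]-.557)<.06)&(abs(W[...,1]+.166)<.07)];print("gear",np.percentile(p,[1,99],axis=0).round(4).tolist())
E
```

```text
t 7.65 p [ 0.502  -0.1875  0.4067] q [-0.57  0.41  1.65  0.    1.09 -0.57] F [ 0.8 -0.6 -0. ] w 0.0506 gf 0.0
[[-0.005, 1.0, -0.002], [1.0, 0.005, 0.002], [0.002, -0.002, -1.0]]
sleeve ([array([ 503.6, -141.4]), array([24.9, 24.7]), np.float64(89.8)], 1147, array([ 0.5033, -0.1391,  0.1663]))
sleeve ([array([ 503.6, -141.4]), array([24.9, 24.7]), np.float64(89.8)], 1038, array([ 0.5033, -0.1404,  0.1663]))
0.105 ([array([ 532.1, -151.2]), array([25.8, 84.8]), np.float64(60.0)], 1840, array([ 0.5455, -0.1591,  0.1112]))
0.125 ([array([ 504. , -133.5]), array([ 2.3, 21.6]), np.float64(85.3)], 10, array([ 0.4953, -0.1337,  0.1408]))
gear [[0.5143, -0.2097, 0.0873], [0.6016, -0.1218, 0.0922]]
```

View pics/w4.png

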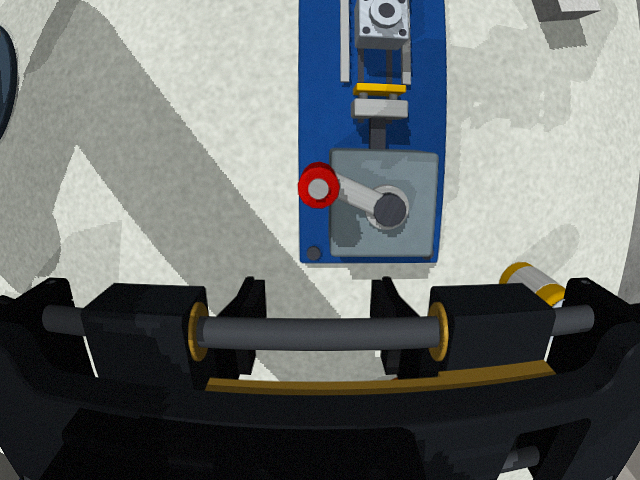

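The sleeve is at (318,187), the hub at (390,208) and the gearbox at (385,203). The sleeve is at (0.503,-0.141) and the axis at (0.558,-0.166), so the radius is 60 mm as given and the crank angle is about 0.42.

Call:
move_arm(
  commands=[
    [[0.9,0.04,0,0,0,0],[1.16,0.04,0,0,0,0],[1.16,0.04,0.4,0,0,0],[1.16,0.04,1.3,0,0,0],[1.16,0.04,2.1,0,0,0],[1.16,0.04,2.37,0,0,0],[1.16,0.04,2.37,0,0,0]],
  ],
)

```text
time: 8.57
position: [0.5038, -0.1416, 0.3128]
tool_rot: [0.705, 0.709, -0.0, -0.0]
ft_force: [0.4, -0.8, 0.1]
grip_width: 0.0502
grip_force: 0.0
```

Call:
move_arm(
  commands=[
    [[0,0,0,0,0,0],[0,0,0,0,0,0],[0,0,0,0,0,0],[0,0,0,0,0,0],[0,0,0,0,0,0],[0,0,0,0,0,0]],
  ],
  claw=1,
  squeeze=35,
)

```text
time: 9.32
position: [0.5022, -0.1415, 0.3136]
tool_rot: [0.705, 0.709, -0.001, -0.002]
ft_force: [-4.8, 0.5, 5.8]
grip_width: 0.025
grip_force: 35.0
```

```bash
python3 - <<'E'
from h import *
o,r=st()
C=np.array([.558,-.1657])
def rows(th0,ths):
    for t in ths:
        d=.06*np.array([-np.cos(t)+np.cos(th0),np.sin(t)-np.sin(th0),0]);print(round(t,3),(r.T@d/.04)[:2].round(2).tolist())
rows(.4215,.4215+np.array([.03,.1,.2,.35,.5,.7,.9,1.1,1.3,1.5,1.7,1.9]))
E
```

```text
t 9.32 p [ 0.5022 -0.1415  0.3136] q [-0.49  0.52  1.78 -0.    0.84 -0.49] F [-4.8  0.5  5.8] w 0.025 gf 35.0
[[-0.006, 1.0, -0.004], [1.0, 0.006, 0.001], [0.001, -0.004, -1.0]]
0.452 [0.04, 0.02]
0.522 [0.13, 0.07]
0.621 [0.26, 0.15]
0.772 [0.43, 0.3]
0.922 [0.58, 0.47]
1.122 [0.73, 0.72]
1.322 [0.83, 1.0]
1.522 [0.88, 1.3]
1.722 [0.86, 1.6]
1.922 [0.78, 1.89]
2.122 [0.65, 2.16]
2.322 [0.47, 2.39]
```

Call:
move_arm(
  commands=[
    [[0.04,-0.01,0,0,0,0],[0.13,0.04,0,0,0,0],[0.26,0.12,0,0,0,0],[0.43,0.27,0,0,0,0],[0.58,0.44,0,0,0,0],[0.73,0.69,0,0,0,0],[0.83,0.97,0,0,0,0],[0.88,1.27,0,0,0,0],[0.86,1.57,0,0,0,0],[0.78,1.86,0,0,0,0],[0.65,2.13,0,0,0,0],[0.47,2.36,0,0,0,0]],
  ],
)

```text
time: 10.82
position: [0.5974, -0.1217, 0.3136]
tool_rot: [0.705, 0.709, -0.0, -0.002]
ft_force: [-4.3, 1.2, 5.6]
grip_width: 0.0249
grip_force: 35.0
```

```bash
cat >> h.py <<'E'
def rows(th0,ths,r):
    for t in ths:
        d=.06*np.array([-np.cos(t)+np.cos(th0),np.sin(t)-np.sin(th0),0]);print(round(t,3),(r.T@d/.04)[:2].round(2).tolist())
def ang(o,C=(.557,-.1657)):
    d=np.array(o["position"][:2])-C;th=np.arctan2(d[1],-d[0]);F=o["ft_force"]
    print("theta",round(th%(2*np.pi),3),"r",np.hypot(*d).round(4),"Ft",(F[0]*np.sin(th)+F[1]*np.cos(th)).round(2),"Frad",(-F[0]*np.cos(th)+F[1]*np.sin(th)).round(2))
E
python3 - <<'E'
from h import *
o,r=st();ang(o);rows(2.322,2.322+np.arange(1,13)*.2,r)
E
```

```text
t 10.82 p [ 0.5974 -0.1217  0.3136] q [-0.38  0.62  1.55  0.    0.97 -0.39] F [-4.3  1.2  5.6] w 0.0249 gf 35.0
[[-0.005, 1.0, -0.003], [1.0, 0.005, 0.002], [0.002, -0.003, -1.0]]
theta 2.315 r 0.0597 Ft -3.99 Frad -2.05
2.522 [-0.23, 0.2]
2.722 [-0.49, 0.34]
2.922 [-0.77, 0.44]
3.122 [-1.07, 0.47]
3.322 [-1.37, 0.44]
3.522 [-1.66, 0.36]
3.722 [-1.92, 0.22]
3.922 [-2.15, 0.03]
4.122 [-2.34, -0.2]
4.322 [-2.48, -0.47]
4.522 [-2.57, -0.75]
4.722 [-2.59, -1.05]
```

Call:
move_arm(
  commands=[
    [[-0.23,0.2,0,0,0,0],[-0.49,0.34,0,0,0,0],[-0.77,0.44,0,0,0,0],[-1.07,0.47,0,0,0,0],[-1.37,0.44,0,0,0,0],[-1.66,0.36,0,0,0,0],[-1.92,0.22,0,0,0,0],[-2.15,0.03,0,0,0,0],[-2.34,-0.2,0,0,0,0],[-2.48,-0.47,0,0,0,0],[-2.57,-0.75,0,0,0,0],[-2.59,-1.05,0,0,0,0]],
  ],
)

```text
time: 12.32
position: [0.5575, -0.2259, 0.3137]
tool_rot: [0.706, 0.708, 0.002, 0.002]
ft_force: [4.9, 5.6, 0.2]
grip_width: 0.0247
grip_force: 35.0
```

```bash
python3 - <<'E'
from h import *
o,r=st();ang(o);rows(4.722,4.722+np.arange(1,9)*.15,r)
E
```

```text
t 12.32 p [ 0.5575 -0.2259  0.3137] q [-0.57  0.61  1.58  0.    0.95 -0.58] F [4.9 5.6 0.2] w 0.0247 gf 35.0
[[-0.004, 1.0, 0.006], [1.0, 0.004, 0.001], [0.001, 0.006, -1.0]]
theta 4.704 r 0.0602 Ft -4.99 Frad -5.51
4.872 [0.02, -0.22]
5.022 [0.07, -0.44]
5.172 [0.16, -0.65]
5.322 [0.27, -0.84]
5.472 [0.42, -1.02]
5.622 [0.58, -1.17]
5.772 [0.77, -1.29]
5.922 [0.97, -1.39]
```

Call:
move_arm(
  commands=[
    [[0.04,-0.22,0,0,0,0],[0.1,-0.44,0,0,0,0],[0.19,-0.65,0,0,0,0],[0.3,-0.84,0,0,0,0],[0.45,-1.02,0,0,0,0],[0.61,-1.17,0,0,0,0],[0.8,-1.29,0,0,0,0],[1.0,-1.39,0,0,0,0]],
  ],
)

```text
time: 13.32
position: [0.5001, -0.1865, 0.3136]
tool_rot: [0.705, 0.709, -0.0, 0.0]
ft_force: [1.8, -4.0, 4.4]
grip_width: 0.025
grip_force: 35.0
```

```bash
python3 - <<'E'
from h import *
o,r=st();ang(o,(.557,-.165));rows(5.922,5.922+np.arange(1,10)*.1,r)
c=pic("wrist","w5");W=wcloud(c)
for lo,hi in((.061,.07),(.073,.082)):print(rect(W,lo,hi,[.5575,.0],.038))
E
```

```text
t 13.32 p [ 0.5001 -0.1865  0.3136] q [-0.57  0.54  1.75 -0.    0.86 -0.57] F [ 1.8 -4.   4.4] w 0.025 gf 35.0
[[-0.005, 1.0, -0.0], [1.0, 0.005, -0.001], [-0.001, -0.0, -1.0]]
theta 5.922 r 0.0608 Ft -4.34 Frad -0.3
6.022 [0.14, -0.05]
6.122 [0.29, -0.08]
6.222 [0.44, -0.09]
6.322 [0.59, -0.09]
6.422 [0.74, -0.08]
6.522 [0.89, -0.05]
6.622 [1.03, -0.01]
6.722 [1.17, 0.05]
6.822 [1.3, 0.12]
([array([557.3, -29.4]), array([47. , 15.4]), np.float64(0.4)], 1082, array([ 0.5581, -0.0294,  0.0617]))
([array([0., 0.]), array([0., 0.]), np.float64(0.0)], 0, array([nan, nan, nan]))
  return _methods._mean(a, axis=axis, dtype=dtype,
  ret = um.true_divide(
```

View pics/w5.png

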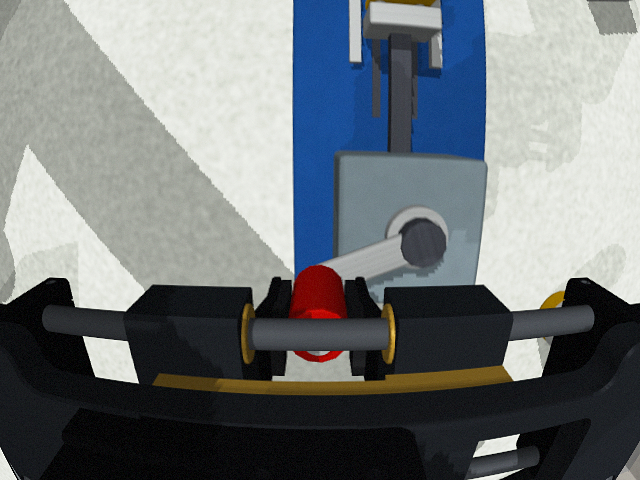

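The sleeve is held at (318,310) and the jaw carriage shows at (402,20). The housing is out of view. I continue slowly, reading the force as I go.

Call:
move_arm(
  commands=[
    [[0.14,-0.05,0,0,0,0],[0.29,-0.08,0,0,0,0],[0.44,-0.09,0,0,0,0],[0.59,-0.09,0,0,0,0]],
  ],
)

```text
time: 13.88
position: [0.4965, -0.1628, 0.3136]
tool_rot: [0.705, 0.709, -0.001, -0.0]
ft_force: [0.7, -5.0, 5.9]
grip_width: 0.0248
grip_force: 35.0
```

```bash
python3 - <<'E'
from h import *
o,r=st();ang(o,(.557,-.165));rows(6.322,6.322+np.arange(1,25)*.05,r)
c=camera("scene");W=cloud(c)
for lo,hi in((.061,.07),(.073,.082)):print(rect(W,lo,hi,[.5575,.02],.06))
E
```

```text
t 13.88 p [ 0.4965 -0.1628  0.3136] q [-0.53  0.52  1.78 -0.    0.84 -0.54] F [ 0.7 -5.   5.9] w 0.0248 gf 35.0
[[-0.006, 1.0, -0.001], [1.0, 0.006, -0.001], [-0.001, -0.001, -1.0]]
theta 0.037 r 0.0606 Ft -5.01 Frad -0.88
6.372 [0.07, 0.01]
6.422 [0.15, 0.01]
6.472 [0.22, 0.03]
6.522 [0.3, 0.04]
6.572 [0.37, 0.06]
6.622 [0.44, 0.09]
6.672 [0.51, 0.11]
6.722 [0.58, 0.14]
6.772 [0.65, 0.18]
6.822 [0.71, 0.22]
6.872 [0.77, 0.26]
6.922 [0.83, 0.3]
6.972 [0.89, 0.35]
7.022 [0.95, 0.4]
7.072 [1.0, 0.45]
7.122 [1.05, 0.5]
7.172 [1.1, 0.56]
7.222 [1.15, 0.62]
7.272 [1.19, 0.68]
7.322 [1.23, 0.74]
7.372 [1.27, 0.81]
7.422 [1.3, 0.88]
7.472 [1.33, 0.95]
7.522 [1.35, 1.02]
([array([554.8,  24.1]), array([ 50.6, 107.2]), np.float64(1.8)], 376, array([0.5601, 0.042 , 0.0651]))
([array([560.4,  35.4]), array([58.4, 28.1]), np.float64(69.5)], 90, array([0.5573, 0.0245, 0.0776]))
```

Call:
move_arm(
  commands=[
    [[0.07,0.01,0,0,0,0],[0.15,0.01,0,0,0,0],[0.22,0.03,0,0,0,0]],
  ],
)

```text
time: 14.3
position: [0.4975, -0.154, 0.3136]
tool_rot: [0.705, 0.709, -0.001, -0.0]
ft_force: [0.4, -4.3, 7.2]
grip_width: 0.0251
grip_force: 35.0
```

Call:
move_arm(
  commands=[
    [[0.08,0.01,0,0,0,0],[0.15,0.03,0,0,0,0]],
  ],
)

```text
time: 14.55
position: [0.4989, -0.1481, 0.3136]
tool_rot: [0.705, 0.709, -0.001, 0.0]
ft_force: [0.2, -4.9, 6.9]
grip_width: 0.0251
grip_force: 35.0
```

Call:
move_arm(
  commands=[
    [[0.07,0.03,0,0,0,0],[0.14,0.05,0,0,0,0]],
  ],
)

```text
time: 14.8
position: [0.5008, -0.1425, 0.3136]
tool_rot: [0.705, 0.709, -0.001, 0.0]
ft_force: [0.0, -4.7, 5.6]
grip_width: 0.025
grip_force: 35.0
```

```bash
python3 - <<'E'
from h import *
o,r=st();ang(o,(.557,-.165))
E
```

```text
t 14.8 p [ 0.5008 -0.1425  0.3136] q [-0.49  0.52  1.78 -0.    0.84 -0.5 ] F [ 0.  -4.7  5.6] w 0.025 gf 35.0
[[-0.006, 1.0, -0.001], [1.0, 0.006, -0.001], [-0.001, -0.001, -1.0]]
theta 0.381 r 0.0605 Ft -4.4 Frad -1.78
```

Call:
move_arm(
  commands=[
    [[0.07,0.03,0,0,0,0],[0.14,0.07,0,0,0,0]],
  ],
)

```text
time: 15.05
position: [0.5035, -0.1369, 0.3136]
tool_rot: [0.705, 0.709, -0.001, -0.0]
ft_force: [-0.6, -5.0, 6.4]
grip_width: 0.0253
grip_force: 35.0
```

Call:
move_arm(
  commands=[
    [[0.06,0.04,0,0,0,0],[0.12,0.08,0,0,0,0]],
  ],
)

```text
time: 15.3
position: [0.5066, -0.1321, 0.3135]
tool_rot: [0.705, 0.709, -0.001, -0.0]
ft_force: [-0.4, -4.7, 6.2]
grip_width: 0.0251
grip_force: 35.0
```

Call:
move_arm(
  commands=[
    [[0.06,0.04,0,0,0,0],[0.12,0.09,0,0,0,0]],
  ],
)

```text
time: 15.55
position: [0.51, -0.1274, 0.3135]
tool_rot: [0.705, 0.709, -0.001, -0.0]
ft_force: [-0.9, -6.8, 6.9]
grip_width: 0.0253
grip_force: 35.0
```

Call:
move_arm(
  commands=[
    [[0.06,0.05,0,0,0,0],[0.11,0.1,0,0,0,0]],
  ],
)

```text
time: 15.8
position: [0.5138, -0.1232, 0.3135]
tool_rot: [0.705, 0.709, -0.002, -0.0]
ft_force: [-1.2, -7.0, 7.4]
grip_width: 0.0249
grip_force: 35.0
```

```bash
python3 - <<'E'
from h import *
o,r=st();ang(o,(.557,-.165));rows(7.072,7.072+np.arange(1,7)*.05,r)
E
```

```text
t 15.8 p [ 0.5138 -0.1232  0.3135] q [-0.45  0.53  1.76 -0.    0.85 -0.45] F [-1.2 -7.   7.4] w 0.0249 gf 35.0
[[-0.007, 1.0, -0.003], [1.0, 0.007, -0.002], [-0.002, -0.003, -1.0]]
theta 0.769 r 0.0601 Ft -5.85 Frad -3.98
7.122 [0.05, 0.05]
7.172 [0.1, 0.11]
7.222 [0.14, 0.17]
7.272 [0.19, 0.23]
7.322 [0.23, 0.3]
7.372 [0.26, 0.36]
```

Call:
move_arm(
  commands=[
    [[0.05,0.05,0,0,0,0],[0.1,0.11,0,0,0,0]],
  ],
)

```text
time: 16.05
position: [0.5179, -0.1194, 0.3135]
tool_rot: [0.705, 0.71, -0.002, -0.001]
ft_force: [-2.8, -8.1, 7.5]
grip_width: 0.0252
grip_force: 35.0
```

```bash
python3 - <<'E'
from h import *
o,r=st();ang(o,(.557,-.165))
c=camera("scene");W=cloud(c)
for lo,hi in((.062,.07),(.073,.082)):print(rect(W,lo,hi,[.5575,.025],.045))
E
```

```text
t 16.05 p [ 0.5179 -0.1194  0.3135] q [-0.44  0.53  1.75 -0.    0.86 -0.44] F [-2.8 -8.1  7.5] w 0.0252 gf 35.0
[[-0.007, 1.0, -0.004], [1.0, 0.007, -0.002], [-0.002, -0.004, -1.0]]
theta 0.861 r 0.0601 Ft -7.38 Frad -4.33
([array([553.6,  25.6]), array([88.7, 53.4]), np.float64(89.6)], 287, array([0.5615, 0.0438, 0.0656]))
([array([558.6,  38.7]), array([50.2, 27.4]), np.float64(77.9)], 94, array([0.557 , 0.0294, 0.0774]))
```

Call:
move_arm(
  commands=[
    [[0.02,0.025,0,0,0,0],[0.04,0.05,0,0,0,0]],
  ],
)

```text
time: 16.35
position: [0.5197, -0.118, 0.3135]
tool_rot: [0.705, 0.71, -0.003, -0.001]
ft_force: [-3.6, -9.4, 8.4]
grip_width: 0.0255
grip_force: 35.0
```

```bash
python3 - <<'E'
from h import *
o,r=st();ang(o,(.557,-.165))
E
```

```text
t 16.35 p [ 0.5197 -0.118   0.3135] q [-0.43  0.54  1.75 -0.01  0.86 -0.44] F [-3.6 -9.4  8.4] w 0.0255 gf 35.0
[[-0.007, 1.0, -0.005], [1.0, 0.007, -0.003], [-0.003, -0.005, -1.0]]
theta 0.9 r 0.06 Ft -8.71 Frad -5.14
```

About 4.2 N above the no-load push, so the housing is clamped at roughly 25 N. I let go and rise.

Call:
move_arm(
  commands=[
    [[0,0,0,0,0,0],[0,0,0,0,0,0],[0,0,0,0,0,0],[0,0,0,0,0,0],[0,0,-0.5,0,0,0],[0,0,-1.4,0,0,0],[0,0,-2.5,0,0,0],[0,0,-3.0,0,0,0]],
  ],
  claw=-0.15,
)

```text
time: 17.35
position: [0.5214, -0.1172, 0.4356]
tool_rot: [0.705, 0.709, 0.001, 0.002]
ft_force: [0.6, -0.2, -0.4]
grip_width: 0.0499
grip_force: 0.0
```

```bash
python3 - <<'E'
from h import *
st();c=pic("wrist","w6");W=wcloud(c)
hsv=cv2.cvtColor(c["pixels"],cv2.COLOR_BGR2HSV);H,S,V=[hsv[...,i].astype(int) for i in range(3)];z=W[...,2]
print(rect(W,.073,.082,[.5575,.023],.03));print(rect(W,.0625,.07,[.5575,.035],.05))
p=W[(H>18)&(H<34)&(S>110)&(z>.05)&(z<.07)&(abs(W[...,1])<.05)];print("yellow",np.percentile(p,[2,98],axis=0).round(4).tolist() if len(p) else 0)
E
```

```text
t 17.35 p [ 0.5214 -0.1172  0.4356] q [-0.43  0.37  1.62  0.    1.15 -0.44] F [ 0.6 -0.2 -0.4] w 0.0499 gf 0.0
[[-0.005, 1.0, 0.003], [1.0, 0.005, -0.001], [-0.001, 0.003, -1.0]]
([array([559.4,  24.3]), array([26.8, 27.3]), np.float64(19.2)], 711, array([0.559 , 0.0241, 0.0786]))
([array([557.2,  29.1]), array([87.8, 50.2]), np.float64(89.3)], 2606, array([0.5566, 0.0439, 0.0659]))
yellow [[0.5374, -0.0044, 0.0544], [0.5783, 0.0028, 0.062]]
```

View pics/w6.png

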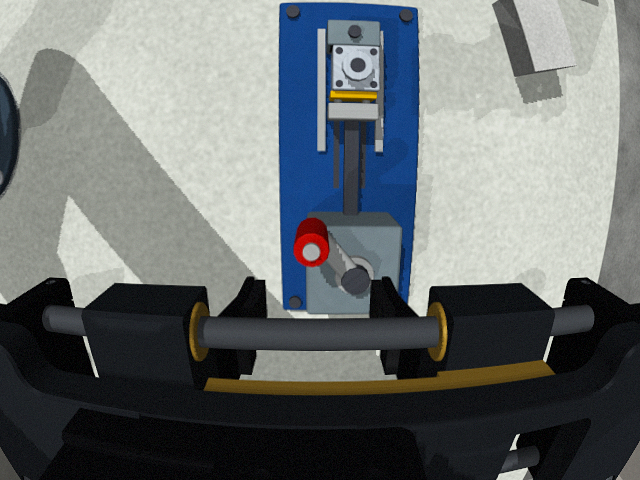

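The housing at (357,65) is clamped between the yellow jaw face (353,95) and the stop (354,32), upright and square. The sleeve at (311,243) is released and the arm is clear.

```bash
python3 -c "
from rig import *
print(hand_in())"
```

```text
the job is handed in; nothing more can be done
None
```

The housing is clamped upright against the stop at roughly 25 N (estimated from the crank push), the sleeve is released with the arm clear, no other item on the bench was touched, and the job was handed in at about 17 s.

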